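# Raise the telescoping bench lamp to its second stop and hold it

### The job

Swing the catch of the telescoping bench lamp well clear of the lamp arm, then squeeze the button in the side of the mast's grip and, keeping it squeezed, pull the mast straight up past its first stop to its second stop, the end of its travel. The mast sinks when let go, so finish while still gripping it there, button squeezed. Leave the wood offcut and the tape measure beside the lamp where they are.

Things in the scene. Friction and masses are not known exactly. Their poses are not given: they have to be found in the camera images.
- lamp_stand: Fixed foot of the lamp: dark steel plate 180 x 140 x 16 mm with an upright aluminium tube (collar top 126 mm high). Origin on the worktop, on the mast's axis; z up. The lamp arm (12 mm thick, axis 29 mm below the grip's centre) and the head (80 x 60 x 16 mm, 130 to 210 mm out) stick out along its +x; the button looks along its -y. The catch's post stands at x +85, y -50 mm.
- grip (a point): Centre of the grip, a black bar on top of the sliding mast: 84 mm along x, 24 mm wide in y, 30 mm high, axes as lamp_stand; 175 mm above the worktop when down. Take it from above at its middle, fingers closing along y so that one presses the button. Below the bar is 34 mm of free air down to the collar, with only the 25 mm thick mast and the lamp arm in it.
- button_face (a point): Centre of the outer face of the grey squeeze button, 30 mm along x and 18 mm high, in the middle of the grip's -y side. It stands 6 mm proud of the bar and moves 5 mm inwards (+y); so bar and button are 30 mm wide together, 25 mm when pressed.
- lamp_button (a joint): Press of the button in m: 0 out, 0.005 fully in. Spring: about 3.5 N at the start, 7 N fully in. The mast is free only while it is pressed about 0.003 or more; otherwise the mast is locked down (after 4 mm) and again stops at the first stop.
- lamp_mast (a joint): Travel of the mast straight up in m: 0 down, about 0.052 first stop (only stops it if the button is out), 0.100 second stop, a rigid end. Weight and a spring pull it down with about 4 to 5 N at the bottom and 6 to 7 N at the top; nothing latches it at the second stop.
- lamp_catch (a joint): Angle of the catch in rad: up to about 0.35 it lies across the lamp arm and blocks the mast; it grows as the catch swings clockwise seen from above; at 1.57 the bar points along +x of lamp_stand, clear of arm and head; 1.75 is its end. It stays where it is left (about 0.6 N at the peg moves it).
- catch_peg (a point): On the axis of the catch's upright round black peg (12 mm diameter), 12 mm below its top (top 203 mm above the worktop, 37 mm above the catch's bar). 70 mm from the hinge axis. Pinch it from above, fingers closing along the catch's bar, and lead it round; it turns between the fingers. Closing across the bar, wide-open fingers would touch the grip 43 mm away.
- catch_hinge (a point): On the upright hinge axis of the catch, at the middle of the catch bar's height (162 mm above the worktop).
- offcut: Bystander: loose wooden block 48 x 75 x 30 mm, origin under its centre.
- tape: Bystander: loose yellow pocket tape measure 36 x 99 x 66 mm, origin under its centre.

How it is judged:
On the way, in this order (a step that is already met when the one before it is completed fails the run):
1. the catch is swung clear, the mast still down (value of joint lamp_catch above 1.3 rad and value of joint lamp_mast below 0.012 m), for 0.2 s.
2. the button is squeezed by the fingers (value of joint lamp_button above 0.003 m and contact force between the fingers and lamp_mast above 2 N), for 0.2 s.
3. the mast is pulled past its first stop (value of joint lamp_mast above 0.07 m), for 0.1 s.
At the end, for the whole second after the job is handed in: The mast is at its second stop (travel at least 92 of 100 mm) and still, held by the fingers with the button squeezed (at least 3 mm in, fingers pressing with more than 2 N); the catch is swung clear (at least 1.3 rad) (all of step 2 and value of joint lamp_mast above 0.092 m and value of joint lamp_catch above 1.3 rad and linear speed of lamp_mast below 0.02 m/s); the arm keeps its last pose, push and grip.
It fails at once if the offcut is moved more than 30 mm (distance of offcut from where it was at the start of the episode above 0.03 m).
It fails at once if the tape measure is moved more than 30 mm (distance of tape from where it was at the start of the episode above 0.03 m).
It also fails if it takes over 48 s, if anything falls off the work surface, if the arm or the gripper's body presses on something with over 40 N, if the wrist force passes 120 N, or if a joint passes its speed limit or range.

### The arm

A 7-joint arm with a two-finger parallel gripper is mounted at the origin on the work surface; the furniture and walls round the work are solid. World frame = base frame: x ahead of the robot, y to its left, z up, the work surface at z = 0. Lengths are in m, angles in rad, forces in N, time in s.
With the tool pointing down it reaches from about 0.4 to 0.9 m from the base axis. Payload 5.6 kg.
Tool frame: the origin (TCP) lies midway between the tips of the shut fingers; the grasp point (between the pads) lies 19 mm behind it; z points along the fingers, y is the line along which they close (so a half turn about z gives the same grasp; the last joint's range is limited). The gripper opens to 92 mm and grips with 3 to 60 N. Pads are 20 mm wide; open, the fingers measure 128 mm over their backs; the gripper's body (75 mm by 189 mm) begins 69 mm behind the grasp point.
Start: joints at [1.097, 0.468, -0.012, 1.603, 0.006, 1.071, -0.056], TCP at [0.271, -0.591, 0.215] pointing down, gripper open.
Joint ranges: [-2.53, 2.53], [-0.31, 2.02], [-1.57, 1.55], [0.28, 2.44], [-1.29, 4.43], [0.15, 1.84], [-2.92, 2.92]. Speed limits (rad/s): [2.57, 2.57, 3.14, 3.14, 3.14, 3.14, 3.14].

### API

Orientations are given as a 3x3 rotation matrix whose columns are the frame's x, y, z axes.
In Python, from station import env, effector, solver, viewer, workorder, search_frame, tip_of gives the robot as it stands. Calls block until the motion is done:
- env.reach(position, orientation): joint-space move of the TCP to a pose.
- env.movel(position, frame=None, rate=0.15): straight line of the TCP; frame=None keeps the orientation; rate is the mean speed in m/s.
- env.goto_joints(angles): joint-space move.
- effector.release() and effector.grasp(squeeze=None): open the fingers fully, or close them until they stop; squeeze is the grip in N (None keeps the last).
- env.pause(seconds).
- solver.inverse_kinematics(position, orientation): joint angles nearest the present ones, or None.
- env.sense(): the state.
- viewer.read_camera(name): name is "scene" or "side" or "wrist"; returns (picture, depth): 384x512x3 uint8, red, green, blue; 384x512 float32, m along the optical axis (not along the pixel's ray), 0 where there is no reading.
- viewer.camera_info(name): a dict with "intrinsics" (3x3 intrinsics, pixels), "eye" and "rotation" of the camera in the world; the wrist camera has in their place "T_tool_cam" (4x4, takes a point from camera to tool coordinates, whose origin is the TCP and whose axes are the flange's). Camera axes: x right, y up, looking along -z (the intrinsics and any distortion apply to the point x, -y, -z); pixel columns grow to the right and rows downward; lengths in m; the calibration is good to about 2 mm. The wrist camera is an equidistant fisheye: a pixel r from the principal point sees the ray r / f radians off the axis. A picture is of the moment at which its call begins: read the wrist's pose just before it. camera_info takes no time and is no camera call.
A pose or a line that the arm cannot do raises env.PlanningError and nothing moves.
- workorder.finish_job(): hands the job in; it is judged then, once.
Trained networks look in the newest picture that a camera, given by its name, has taken for a name from the list of things; names that differ only in an ending like _2 or _b are one class to them, and where a whole thing is asked for, a point or a joint stands for the part that bears it (a point fixed in the world has none). Each returns a list of dicts, best first, with "score" (0 to 1); they miss things now and then, are a little off and sometimes report something else, mostly with a low value. They report only what shows in the picture. A call takes as long as a camera call.
- search_frame(camera, name): "at" ([x, y, z] in m, in world coordinates, good to about 4 mm: the middle of the surface that is visible of it).
- tip_of(camera, name): "at" ([x, y, z] in m, in world coordinates, good to about 4 mm: a listed point, or the origin of a listed thing).
The state is a dict: "t": time; "joint_positions": joint angles; "joint_velocities": joint speeds; "tau": joint torques, N m; "ee_pos": TCP position; "tcp_rot": TCP orientation; "wrist_force": force on the tool from outside, world axes, zero at the start; "moment": the same for the moment, N m; "gripper_width": finger opening in m; "grasp_force": force on a finger pad.
Only numpy, scipy, OpenCV 4.12 (cv2) and the standard library are available. Lean on these libraries where they do the work, as an engineer would, in place of code of your own. Each camera call takes 0.05 s, during which the arm holds its last target. There are 200 camera calls.

## Working session

There is one attempt and no reset: what is moved stays moved. The work goes in short steps, each a Python script; the robot and the scene stay as the last script left them, time stands still between calls to the robot, and variables do not carry over. Pictures are saved under pics/ and viewed, at most 10 in all, crops included, and the job is handed in when it is done.

```bash
mkdir -p pics; ls
python3 - <<'E'
from station import *
import cv2,numpy as np
s=env.sense();print(s['t'],s['ee_pos'],s['tcp_rot'],s['gripper_width'])
ims=[]
for c in("scene","side"):
    p,d=viewer.read_camera(c);ims.append(p[...,::-1])
    for n in("lamp_stand","grip","button_face","catch_peg","catch_hinge","offcut","tape"):
        print(c,n,[(np.round(r["at"],3).tolist(),round(r["score"],2)) for r in tip_of(c,n)[:2]])
cv2.imwrite("pics/a.png",cv2.resize(np.vstack(ims),(800,600*1) if 0 else (450,600*1)) if 0 else cv2.resize(np.hstack(ims),(800,300)))
cv2.imwrite("pics/scene.png",ims[0])
E
```

```text
pics
0.0 [ 0.27110993 -0.59012689  0.21366364] [[ 9.08670880e-01  4.17512257e-01 -8.64046555e-04]
 [ 4.17513122e-01 -9.08669635e-01  1.51217609e-03]
 [-1.53780817e-04 -1.73482115e-03 -9.99998483e-01]] 0.09209444572975935
scene lamp_stand [([0.457, -0.151, 0.003], 0.64)]
scene grip [([0.461, -0.152, 0.176], 0.68)]
scene button_face []
scene catch_peg [([0.562, -0.126, 0.191], 0.83)]
scene catch_hinge [([0.548, -0.192, 0.159], 0.75)]
scene offcut [([0.459, -0.02, 0.0], 0.67)]
scene tape [([0.474, -0.296, 0.003], 0.78), ([0.548, -0.195, 0.161], 0.28)]
side lamp_stand [([0.459, -0.153, 0.004], 0.56)]
side grip [([0.457, -0.149, 0.172], 0.71)]
side button_face []
side catch_peg [([0.559, -0.124, 0.191], 0.6)]
side catch_hinge [([0.547, -0.193, 0.164], 0.79)]
side offcut [([0.453, -0.018, 0.002], 0.63)]
side tape [([0.479, -0.3, -0.004], 0.79)]
```

View picture.

View pics/a.png

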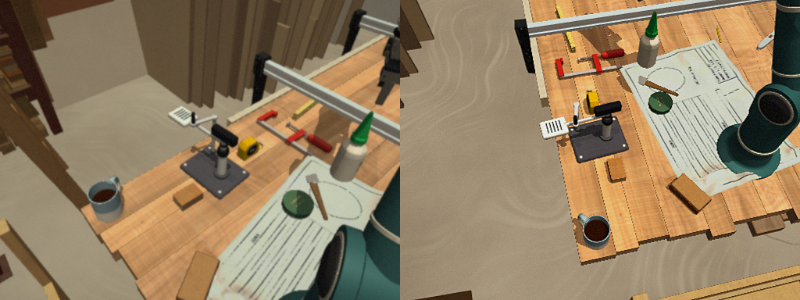

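```bash
cat > h.py <<'E'
from station import *
import cv2,numpy as np
def cloud(c):
    p,d=viewer.read_camera(c);i=viewer.camera_info(c);K=np.array(i["intrinsics"])
    v,u=np.mgrid[:384,:512];X=np.stack([(u-K[0,2])/K[0,0]*d,-(v-K[1,2])/K[1,1]*d,-d],-1)
    return p,d,X@np.array(i["rotation"]).T+np.array(i["eye"])
E
python3 - <<'E'
from h import *
for c,pts in (("scene",[(345,90),(380,100),(420,118),(460,135),(500,155),(335,110),(455,30),(447,175)]),("side",[(160,30),(200,25),(250,15),(155,70),(318,60)])):
    p,d,W=cloud(c)
    print(c,viewer.camera_info(c)["eye"])
    for u,v in pts: print((u,v),np.round(W[v,u],3))
    m=(W[...,2]>.08)&(d>0)&(W[...,0]>.2)&(W[...,0]<.9)&(abs(W[...,1])<.9)
    q=W[m]; 
    for y0 in np.arange(-.9,.5,.1):
        r=q[(q[:,1]>=y0)&(q[:,1]<y0+.1)]
        if len(r): print("y",round(y0,1),len(r),r.min(0).round(2),r.max(0).round(2))
    cv2.imwrite(f"pics/{c}2.png",cv2.resize(p[100:260,180:400] if c=="scene" else p[100:240,160:340],(780,560))[...,::-1])
E
```

```text
scene [0.01953897 0.30015529 0.73275382]
(345, 90) [ 0.629 -0.533  0.154]
(380, 100) [ 0.511 -0.53   0.178]
(420, 118) [ 0.394 -0.534  0.182]
(460, 135) [ 0.296 -0.547  0.18 ]
(500, 155) [ 0.201 -0.545  0.182]
(335, 110) [ 0.658 -0.541  0.07 ]
(455, 30) [ 0.663 -1.163  0.147]
(447, 175) [ 0.309 -0.624  0.002]
y -0.7 264 [ 0.29 -0.66  0.21] [ 0.34 -0.6   0.35]
y -0.6 5519 [ 0.2  -0.6   0.08] [ 0.7  -0.5   0.43]
y -0.5 1647 [ 0.2  -0.5   0.08] [ 0.26 -0.41  0.35]
y -0.3 5 [ 0.54 -0.2   0.16] [ 0.55 -0.2   0.17]
y -0.2 1958 [ 0.41 -0.2   0.08] [ 0.67 -0.1   0.2 ]
y 0.1 308 [0.52 0.13 0.08] [0.6  0.2  0.09]
y 0.2 96 [0.53 0.2  0.08] [0.6  0.22 0.09]
y 0.3 1021 [0.49 0.38 0.08] [0.53 0.4  0.21]
y 0.4 196 [0.49 0.4  0.08] [0.5  0.41 0.21]
side [0.639476   0.47789481 1.12712605]
(160, 30) [ 0.658 -0.537  0.194]
(200, 25) [ 0.55  -0.551  0.179]
(250, 15) [ 0.366 -0.754  0.001]
(155, 70) [ 0.736 -1.262 -0.72 ]
(318, 60) [ 0.247 -0.419  0.116]
y -0.6 3608 [ 0.2  -0.56  0.08] [ 0.7  -0.51  0.23]
y -0.5 907 [ 0.2  -0.48  0.08] [ 0.27 -0.41  0.25]
y -0.3 3 [ 0.55 -0.2   0.17] [ 0.55 -0.2   0.17]
y -0.2 1878 [ 0.42 -0.2   0.08] [ 0.67 -0.11  0.21]
y 0.1 222 [0.53 0.12 0.08] [0.61 0.2  0.1 ]
y 0.2 76 [0.54 0.2  0.08] [0.6  0.22 0.1 ]
y 0.3 159 [0.49 0.38 0.16] [0.53 0.4  0.21]
```

View pics/scene2.png

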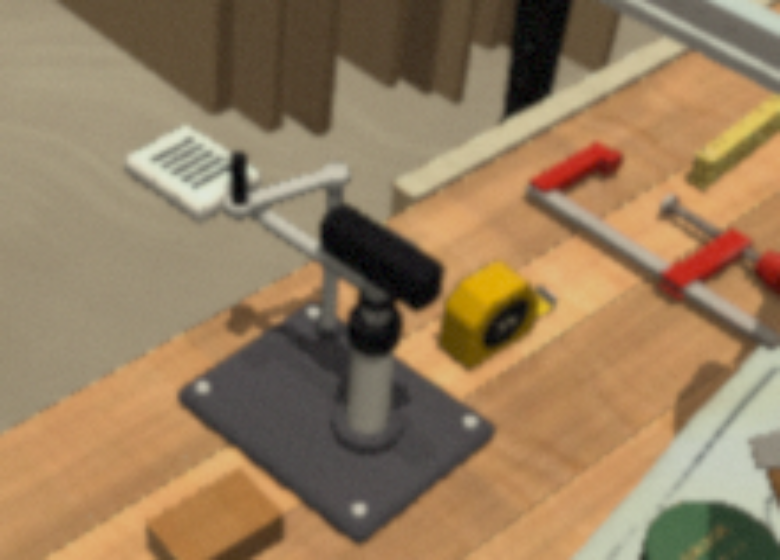

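```bash
cat >> h.py <<'E'
def R(a): # tool down, closing line y at world angle a
    y=np.array([np.cos(a),np.sin(a),0]);z=np.array([0,0,-1.]);return np.column_stack([np.cross(y,z),y,z])
def look(c,names):
    for n in names: print(c,n,[(np.round(r["at"],4).tolist(),round(r["score"],2)) for r in tip_of(c,n)[:2]])
def st():
    s=env.sense();print(round(s['t'],2),np.round(s['ee_pos'],4),"F",np.round(s['wrist_force'],1),"w",round(s['gripper_width'],4),"g",np.round(s['grasp_force'],1));return s
E
python3 - <<'E'
from h import *
p0=env.sense()['ee_pos']
env.movel([p0[0],p0[1],.42],rate=.25)
env.reach([.56,-.125,.32],R(np.radians(79-180)));st()
p,_=viewer.read_camera("wrist");cv2.imwrite("pics/w1.png",p[...,::-1])
look("wrist",["catch_peg","catch_hinge","grip","lamp_stand"])
viewer.read_camera("side");look("side",["catch_peg","catch_hinge","grip"])
E
```

```text
3.88 [ 0.5599 -0.1262  0.32  ] F [ 0.6  0.2 -0.1] w 0.0918 g 0.0
wrist catch_peg [([0.5589, -0.1222, 0.1877], 0.91), ([0.5475, -0.197, 0.1611], 0.58)]
wrist catch_hinge [([0.5472, -0.1938, 0.165], 0.87)]
wrist grip [([0.4562, -0.1513, 0.1712], 0.98)]
wrist lamp_stand [([0.4636, -0.1519, -0.0007], 0.83)]
side catch_peg [([0.5567, -0.128, 0.1923], 0.73)]
side catch_hinge [([0.5473, -0.1934, 0.1644], 0.63)]
side grip [([0.4566, -0.154, 0.1766], 0.95)]
```

View pics/w1.png

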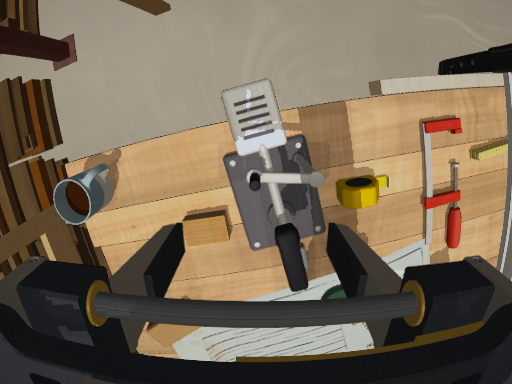

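Run:
```python
from h import *
A=R(np.radians(80.4-180))
env.movel([.559,-.1245,.24],A,rate=.15)
env.movel([.559,-.1245,.176],A,rate=.06);st()
effector.grasp(8);st()
```

```text
6.23 [ 0.5593 -0.1245  0.1764] F [-1.3 -0.7 -0.1] w 0.0919 g 0.0
7.42 [ 0.5588 -0.1254  0.176 ] F [-0.5 -2.1 -0.2] w 0.0115 g 8.0
```

Run:
```python
from h import *
c=np.array([.5473,-.1935]);r=.0695
for a in np.linspace(80.4,2.5,9)[1:]:
    a=np.radians(a)
    env.movel([*(c+r*np.array([np.cos(a),np.sin(a)])),.176],rate=.08)
    s=st()
    if np.linalg.norm(s['wrist_force'])>30: print("stop");break
viewer.read_camera("side");look("side",["catch_peg","catch_hinge","grip"])
```

```text
7.72 [ 0.5704 -0.1288  0.1759] F [-1.  -2.8  1.2] w 0.012 g 8.0
8.02 [ 0.5805 -0.1339  0.1758] F [-3.  -5.1  1. ] w 0.0119 g 8.0
8.32 [ 0.5898 -0.1406  0.1757] F [-3.  -5.2  0.7] w 0.0118 g 8.0
8.62 [ 0.5982 -0.1482  0.1757] F [-4.6 -3.4  1.6] w 0.012 g 8.0
8.92 [ 0.6055 -0.157   0.1757] F [-4.9 -3.   1.3] w 0.0116 g 8.0
9.22 [ 0.6114 -0.1669  0.1758] F [-3.6 -1.6  0.1] w 0.0119 g 8.0
9.52 [ 0.616  -0.1783  0.176 ] F [ 0.2 -0.2 -0.5] w 0.0116 g 8.0
9.82 [ 0.6181 -0.1911  0.1762] F [ 4.8 -0.1 -3.3] w 0.0116 g 8.0
side catch_peg [([0.6149, -0.1906, 0.1922], 0.46)]
side catch_hinge [([0.548, -0.1942, 0.162], 0.63)]
side grip [([0.4562, -0.1498, 0.1737], 0.86), ([0.6143, -0.1923, 0.1915], 0.22)]
```

Run:
```python
from h import *
effector.release()
p=env.sense()['ee_pos'];env.movel([p[0],p[1],.30],rate=.15)
env.reach([.457,-.152,.32],R(np.radians(95.6-180)));st()
p,_=viewer.read_camera("wrist");cv2.imwrite("pics/w2.png",p[...,::-1])
look("wrist",["catch_peg","catch_hinge","grip","button_face","lamp_stand"])
for c in("scene","side"):
  p,d,W=cloud(c);look(c,["catch_peg","grip","button_face"])
```

```text
12.93 [ 0.4578 -0.1525  0.3201] F [-0.5 -1.   0.5] w 0.092 g 0.0
wrist catch_peg [([0.6161, -0.1878, 0.1929], 0.92)]
wrist catch_hinge [([0.5481, -0.1953, 0.1632], 0.75)]
wrist grip [([0.4597, -0.1505, 0.1708], 0.89)]
wrist button_face [([0.461, -0.1685, 0.1708], 0.69), ([0.6122, -0.1873, 0.1892], 0.25)]
wrist lamp_stand [([0.4612, -0.1533, -0.0022], 0.92)]
scene catch_peg [([0.6153, -0.188, 0.1921], 0.81)]
scene grip [([0.4583, -0.1497, 0.1761], 0.58), ([0.476, -0.296, 0.0048], 0.26)]
scene button_face []
side catch_peg [([0.6147, -0.189, 0.1921], 0.51), ([0.4556, -0.0191, 0.005], 0.31)]
side grip [([0.4571, -0.1516, 0.1727], 0.71)]
side button_face [([0.4595, -0.1499, 0.0019], 0.45)]
```

View pics/w2.png

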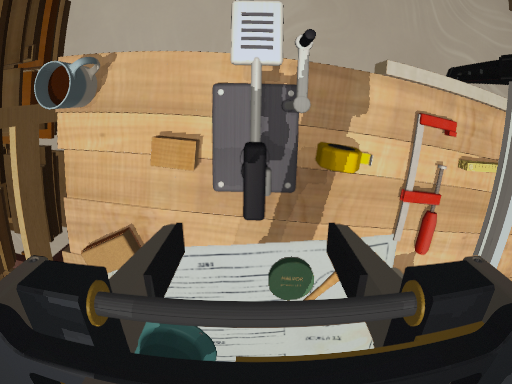

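Run:
```python
from h import *
A=R(np.radians(95.6-180)); g=[.458,-.1515]
env.movel([*g,.24],A,rate=.15);env.movel([*g,.165],A,rate=.06);st()
effector.grasp(30);s=st();env.pause(.4);s=st()
x,y,z=s['ee_pos']
if s['gripper_width']<.0275:
    for dz in(.01,.03,.06,.08,.095):
        env.movel([x,y,z+dz],rate=.06);s=st()
        if np.linalg.norm(s['wrist_force'])>35: print("stop");break
```

```text
15.71 [ 0.4583 -0.1516  0.1654] F [-0.3 -0.4  1.1] w 0.0925 g 0.0
16.73 [ 0.4581 -0.1517  0.165 ] F [ 1.3 -1.3 -1.8] w 0.0247 g 30.0
17.13 [ 0.4581 -0.1517  0.165 ] F [ 1.1 -2.4 -1.6] w 0.0247 g 30.0
17.45 [ 0.4581 -0.1517  0.175 ] F [ 1.5 -1.7 -4.6] w 0.0248 g 30.0
17.93 [ 0.4581 -0.1517  0.195 ] F [ 2.4 -2.6 -4.7] w 0.0248 g 30.0
18.58 [ 0.4581 -0.1517  0.225 ] F [ 3.2 -2.1 -6.1] w 0.0247 g 30.0
19.07 [ 0.4581 -0.1517  0.2448] F [ 2.6 -2.5 -6. ] w 0.0248 g 30.0
19.47 [ 0.4581 -0.1517  0.2597] F [ 3.  -2.1 -6.4] w 0.0249 g 30.0
```

Force rises as the mast spring predicts, so there is no slip. I'll creep up to the end stop.

Run:
```python
from h import *
x,y,z=env.sense()['ee_pos']
for i in range(1,9):
    env.movel([x,y,z+.001*i],rate=.02);env.pause(.1);s=st()
    if s['wrist_force'][2]<-13: break
env.pause(.3);st()
p,_=viewer.read_camera("side");cv2.imwrite("pics/s3.png",cv2.resize(p[60:260,140:400],(780,600))[...,::-1]);look("side",["catch_peg","catch_hinge","grip"])
viewer.read_camera("scene");look("scene",["catch_peg","grip"])
```

```text
19.82 [ 0.458  -0.1517  0.2606] F [ 2.4 -1.5 -7.7] w 0.0245 g 30.0
20.17 [ 0.458  -0.1517  0.2618] F [ 2.7 -2.2 -7. ] w 0.0245 g 30.0
20.52 [ 0.458  -0.1517  0.2628] F [ 2.2 -1.9 -6.9] w 0.0246 g 30.0
20.87 [ 0.458  -0.1517  0.2638] F [ 2.7 -2.  -6. ] w 0.0246 g 30.0
21.22 [ 0.458  -0.1517  0.2648] F [ 3.3 -2.5 -5.8] w 0.025 g 30.0
21.57 [ 0.458  -0.1517  0.2651] F [  3.6  -2.9 -10.9] w 0.0248 g 30.0
21.92 [ 0.458  -0.1517  0.2652] F [  6.3  -3.5 -17.6] w 0.0246 g 30.0
22.22 [ 0.458  -0.1517  0.2652] F [  6.7  -3.2 -16.2] w 0.0251 g 30.0
side catch_peg []
side catch_hinge [([0.5481, -0.1968, 0.1627], 0.93)]
side grip [([0.4539, -0.1518, 0.2721], 0.96)]
scene catch_peg [([0.6155, -0.1908, 0.1917], 0.72)]
scene grip [([0.4605, -0.1484, 0.2774], 0.94)]
```

View pics/s3.png

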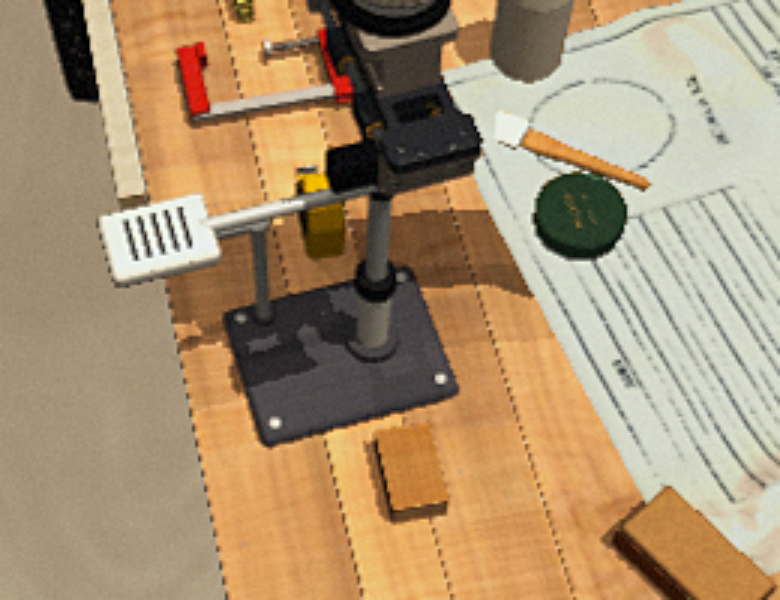

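The picture shows the grip (355,165) lifted in the gripper, with a long stretch of bare mast above the collar (375,280). The offcut (410,470) and the tape (320,215) have not moved. The TCP stopped rising at 100 mm of travel and the force stepped up there, so the mast is on its end stop.

Run:
```python
from h import *
st();print(workorder.finish_job())
```

```text
22.57 [ 0.458  -0.1517  0.2653] F [  7.4  -2.5 -17.1] w 0.0248 g 30.0
the job is handed in; nothing more can be done
None
```

I handed the job in at 22.6 s of the 48 s allowed, with the catch swung clear (about 1.59 rad) and the mast held at its second stop (100 mm of travel), button squeezed; the offcut and tape measure look unmoved, but no verdict came back.

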